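Index the tube carousel to the next hole

TASK

The tube under the sampling probe is done: bring the next one under it. With a fingertip press the carousel's index plunger right in, turn the carousel clockwise (seen from above) to the next hole, and let the plunger spring all the way back out in that hole so that the carousel is locked there again. Grasp and lift nothing, keep off the tubes, and leave the other things on the bench where they are.

Things in the scene. Friction and masses are not known exactly. Their poses are not given: they have to be found in the camera images.
- carousel (a joint): Angle of the carousel about its vertical axis, in rad, growing clockwise seen from above. It starts at 0, locked in a hole (with less than 0.01 rad of play); the 12 holes are 30 degrees (0.524 rad) apart, so the next hole clockwise is at 0.524. It turns freely (well under 1 N at the plunger) when the plunger is pressed in.
- plunger (a joint): How far the index plunger is pressed in (straight down), in m: 0 fully out, 0.013 at its stop. It is a spring: 4 N to start it, about 9 N at the stop. The round-nosed locking pin (12 mm) under it is clear of its hole from 0.010 on and the carousel is then free; let go between holes the pin rides under the index ring at about 0.010 and springs out by itself when it comes within about 5 mm of the middle of a hole.
- plunger_head (a point): Middle of the top of the plunger's head: a black disc 45 mm in diameter inside an aluminium shroud (a short upright tube, inner diameter 49 mm, outer 58 mm) on an arm at the carousel's rim. The head turns with the carousel and moves with the plunger. Out, its top is 89 mm above the bench and 3 mm above the shroud's rim; pressed in to the stop it is 10 mm below the rim. It lies 125 mm from the carousel's axis, on the side away from the probe at the start.
- axis (a point): A fixed point on the carousel's axis of rotation, 62 mm above the bench, level with the carousel's white deck (200 mm in diameter). In the middle of the deck stands a black carrying knob 34 mm in diameter, its top 98 mm above the bench.
- next_hole (a point): Middle of the next hole clockwise from where the plunger starts, in the fixed steel index ring around the carousel: a round hole of 14 mm, one of 12, 125 mm from the axis, at the ring's top face 51 mm above the bench. The ring's holes are joined by a narrow slot.
- probe_tip (a point): Lower end of the fixed steel sampling probe, 122 mm above the bench and 74 mm from the axis. It hangs from a column on the sampler's base, 270 mm tall, 188 mm from the axis on the side opposite the plunger's first place.
- tube_1: Blood tube 13 mm in diameter with a lavender cap 17 mm in diameter, 82 mm tall over all, standing loose in a well of the carousel; origin at its underside, 26 mm above the bench. It starts under the probe.
- tube_2: Blood tube 13 mm in diameter with a lavender cap 17 mm in diameter, 82 mm tall over all, standing loose in a well of the carousel; origin at its underside, 26 mm above the bench. It starts one well anticlockwise from the probe and is the next to come under it.
- tube_3: Blood tube 13 mm in diameter with a lavender cap 17 mm in diameter, 82 mm tall over all, standing loose in a well of the carousel; origin at its underside, 26 mm above the bench. It starts two wells anticlockwise from the probe.
- tube_4: Blood tube 13 mm in diameter with a lavender cap 17 mm in diameter, 82 mm tall over all, standing loose in a well of the carousel; origin at its underside, 26 mm above the bench. It starts three wells anticlockwise from the probe.
- tube_rack: Bystander: white block rack with tubes, 100 x 50 mm, 87 mm tall over the caps; origin under its middle.
- reagent: Bystander: amber bottle with a white cap, 48 mm in diameter, 105 mm tall; origin under its middle.
- specimen_cup: Bystander: white specimen cup with an orange lid, 62 mm in diameter, 68 mm tall; origin under its middle.
- wipes: Bystander: cream box of wipes, 115 x 80 mm, 64 mm tall; origin under its middle.

How it is judged:
By the outcome, as a careful person would: the job done as asked, in the order asked, and still so for the second after the job is handed in, with the robot touching nothing.
It also fails if it takes over 38 s, if anything falls off the work surface, if the arm or the gripper's body presses on something with over 40 N, if the wrist force passes 120 N, or if a joint passes its speed limit or range.

ROBOT

A 6-joint arm with a two-finger parallel gripper is mounted at the origin on the work surface. World frame = base frame: x ahead of the robot, y to its left, z up, the work surface at z = 0. Lengths are in m, angles in rad, forces in N, time in s.
With the tool pointing down it reaches from about 0.325 to 0.9 m from the base axis. Payload 6.1 kg.
Tool frame: the origin (TCP) lies midway between the tips of the shut fingers; the grasp point (between the pads) lies 19 mm behind it; z points along the fingers, y is the direction in which the jaws open and shut (so a half turn about z gives the same grasp; the last joint's range is limited). The gripper opens to 85 mm and grips with 20 to 120 N. Pads are 22 mm wide; open, the fingers measure 114 mm over their backs; the gripper's body (76 mm by 85 mm) begins 54 mm behind the grasp point. The pads swing forward as they close: fully open they stand 13 mm farther back than shut.
Start: joints at [1.094, 0.22, 1.526, -0, 1.395, -0.126], TCP at [0.215, 0.587, 0.231] pointing down, gripper open.
Joint ranges: [-2.98, 2.98], [-0.91, 2.08], [0.09, 2.57], [-1.24, 4.39], [0.2, 2.65], [-2.68, 2.68]. Speed limits (rad/s): [2.57, 2.57, 3.01, 3.14, 3.14, 3.14].

INTERFACE

Orientations are given as a unit quaternion [w, x, y, z].
In Python, from rig import bot gives the robot as it stands.
- The arm moves only by the tool arm_command, never from a script. Its argument "rows" is a list of rows, each an object of numbers: "tx", "ty", "tz": the shift along the tool's x, y, z in mm; "spin": the turn about the tool's z in degrees. A call has 1 to 12 rows; each row is the pose to reach, as a shift and turn from the pose commanded when the call began, along the tool's axes at that moment; what a row does not reach only later rows make up. A row lasts 1/12 s, in which the tool goes at most 41.7 mm and 7.16 degrees, less where a joint would pass 70% of its speed; a pose out of reach is approached as far as the arm can. A call with a gripper value outside its range is refused whole. "grip" is the gripper command: -1 is shut, 1 is fully open, values between are in proportion, set as the call begins (left out, the last holds). The fingers move at their own pace and stop on an object; the grip force is fixed at half the most. Time passes only in rows, so rows that repeat a pose let the fingers close. It gives the time, the measured TCP pose, the force and the opening at its end, in the units of the state.
- bot.state(): the state, without advancing time (a new reading comes with each control period).
- bot.grab_frame(name): name is "scene" or "top"; returns (picture, depth): 384x512x3 uint8, blue, green, red; 384x512 float32, m along the optical axis (not along the pixel's ray), 0 where there is no reading.
- bot.calibration(name): a dict with "intrinsics" (3x3 intrinsics, pixels), "view" (4x4, takes a point from world to camera coordinates). Camera axes: x right, y up, looking along -z (the intrinsics and any distortion apply to the point x, -y, -z); pixel columns grow to the right and rows downward; lengths in m; the calibration is good to about 2 mm. A picture is of the moment at which its call begins. calibration takes no time and is no camera call.
- bot.finish_job(): hands the job in, once; it reports no verdict.
The state is a dict: "time": time; "joint_positions": joint angles; "qvel": joint speeds; "tau": joint torques, N m; "position": TCP position; "ee_rot": TCP orientation; "force": force on the tool from outside, world axes, zero at the start; "torque": the same for the moment, N m; "gripper_width": opening from 0.0 (shut) to 1.0 (fully open).
Only numpy, scipy, OpenCV 4.12 (cv2) and the standard library are available. Lean on these libraries where they do the work, as an engineer would, in place of code of your own. Each camera call takes 0.05 s, during which the arm holds its last target. There are 200 camera calls.

## Working session

There is one attempt and no reset: what is moved stays moved. The work goes in short steps, Python scripts to look and compute and a tool call to move; the robot and the scene stay as the last step left them, time stands still between calls to the robot, and variables do not carry over. Pictures are saved under pics/ and viewed, about 8 in all and at most 12, crops included, and the job is handed in when it is done.

Besides the shell and the picture viewer there is one more tool, called after "Emit:" as a command line: name --argument value ..., lists and objects as JSON in quotes. arm_command: Moves the arm, as the interface text tells. Its arguments: {"type":"object","properties":{"rows":{"type":"array"},"grip":{"type":"number"}},"required":["rows"]}

```bash
mkdir -p pics
cat > h.py <<'E'
import numpy as np, cv2
from rig import bot
def grab(n,fn=None):
    im,d=bot.grab_frame(n); 
    if fn: cv2.imwrite('pics/'+fn,im)
    return im,d
def ray(n,u,v):
    c=bot.calibration(n);K=np.array(c['intrinsics']);V=np.array(c['view'])
    p=np.linalg.solve(K,[u,v,1.]);p=np.array([p[0],-p[1],-p[2]])
    R=V[:3,:3];return -R.T@V[:3,3],R.T@p
def onz(n,u,v,z):
    o,d=ray(n,u,v);return o+d*(z-o[2])/d[2]
def world(n,u,v,dep):
    o,d=ray(n,u,v);return o+d*dep
def proj(n,P):
    c=bot.calibration(n);K=np.array(c['intrinsics']);V=np.array(c['view'])
    p=V[:3,:3]@P+V[:3,3];q=K@np.array([p[0],-p[1],-p[2]]);return q[:2]/q[2]
E
python3 - <<'E'
from h import *
a,_=grab('scene','s1.png');b,_=grab('top','t1.png')
print(bot.state()); print({k:np.round(v,3).tolist() if not isinstance(v,str) else v for k,v in bot.calibration('top').items()}); print(ray('scene',256,192))
E
```

```text
{'time': 0.1, 'joint_positions': array([ 1.09385572e+00,  2.21170110e-01,  1.52750241e+00,  1.41547942e-05,
        1.39468260e+00, -1.26095939e-01]), 'qvel': array([ 5.62128731e-04,  1.74705664e-04, -2.05040220e-03,  2.53131847e-03,
       -9.04765211e-04, -5.84906539e-05]), 'tau': array([ 9.61819132e-04, -4.98245645e+01, -3.90546083e+01, -2.71024610e-04,
        5.81830682e-03,  2.45610742e-06]), 'position': array([0.21455313, 0.58644283, 0.23029145]), 'ee_rot': array([-2.68353165e-04,  1.74525164e-01,  9.84652320e-01, -8.39410605e-04]), 'force': array([-0.10233725, -0.68386288, -0.51344934]), 'torque': array([ 0.00116937, -0.00936498, -0.03179586]), 'gripper_width': 0.9977372842328245}
{'intrinsics': [[359.447, 0.0, 253.651], [0.0, 359.447, 189.245], [0.0, 0.0, 1.0]], 'view': [[0.014, -0.999, -0.032, 0.027], [0.983, 0.008, 0.184, -0.541], [-0.184, -0.034, 0.982, -1.002], [0.0, 0.0, 0.0, 1.0]]}
(array([0.92632975, 0.33714448, 0.84967764]), array([-0.46074675, -0.34232964, -0.81901766]))
```

View pics/s1.png

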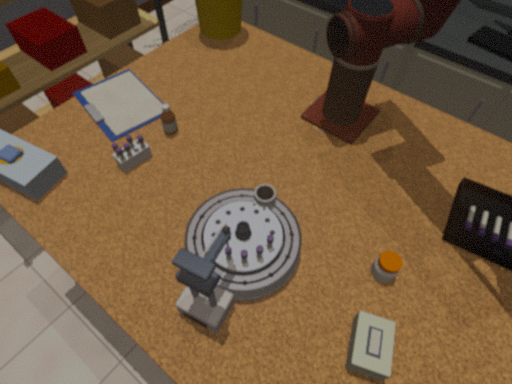

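View pics/t1.png

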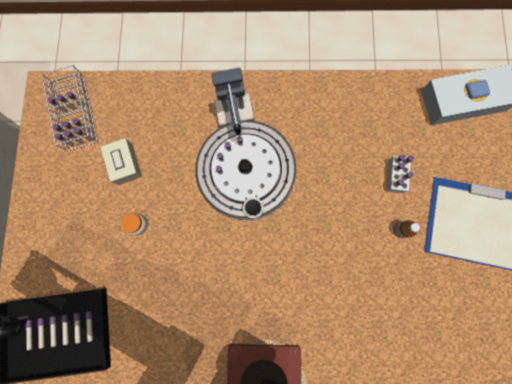

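The scene view shows the carousel with the probe's column on the far side from the robot and the plunger nearest it. In the top view the knob is at about (245,166), the plunger head at (253,207) and the tubes to the left of the probe. Clockwise therefore carries the plunger toward image left (+y).

Run:
```python
from h import *
def blob(n,guess,z,thr=75,win=26):
    im,d=grab(n); g=im.max(2); u0,v0=map(int,guess)
    m=np.zeros_like(g); s=np.s_[v0-win:v0+win,u0-win:u0+win]; m[s]=(g[s]<thr)*255
    k,l,st,c=cv2.connectedComponentsWithStats(m)
    best=[i for i in range(1,k) if st[i,4]>20]
    for i in best:
        P=onz(n,*c[i],z); print(n,np.round(c[i],1),st[i].tolist(),np.round(P,4), 'depth z',np.round(world(n,*c[i],d[int(c[i][1]),int(c[i][0])]),4))
for n,k,h in(('top',(245,166),(253,207)),('scene',(243,231),(265,192))):
    print('knob');blob(n,k,.098,win=12);print('head');blob(n,h,.089,win=14)
t=cv2.imread('pics/t1.png')[110:230,185:305]; s=cv2.imread('pics/s1.png')[170:290,180:300]
cv2.imwrite('pics/z1.png',np.hstack([cv2.resize(x,(400,400),interpolation=2) for x in(t,s)]))
```

```text
knob
top [244.9 166.2] [239, 160, 13, 13, 136] [0.5979 0.0577 0.098 ] depth z [0.5971 0.0575 0.101 ]
head
top [252.7 207.2] [246, 200, 15, 15, 172] [0.4825 0.0341 0.089 ] depth z [0.4828 0.0342 0.0866]
knob
scene [242.8 231.1] [236, 222, 15, 18, 208] [0.6148 0.0704 0.098 ] depth z [0.6144 0.0701 0.097 ]
head
scene [264.7 192.4] [257, 187, 16, 12, 157] [0.4848 0.0379 0.089 ] depth z [0.4827 0.0365 0.0854]
```

View pics/z1.png

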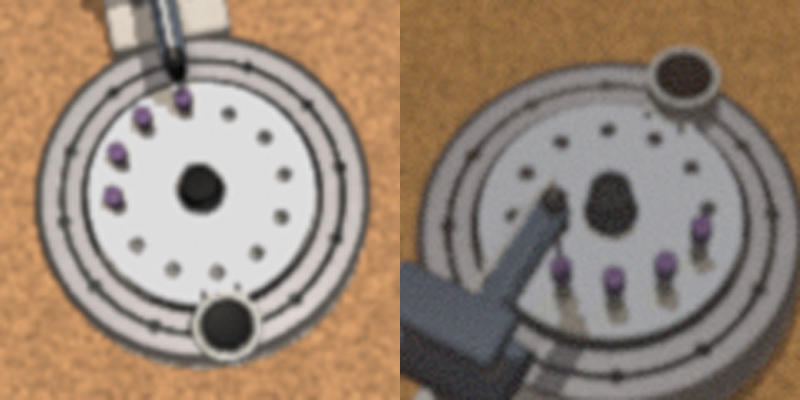

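The crop shows the knob, the tubes with lavender caps and the head in its shroud. The next hole is the dark dot just left of the shroud, at about full-frame (231,207). The knob-to-head distance comes out at 118 mm instead of 125 because the knob's side biases its blob, so I'll fit the deck circle and the ring holes instead.

Run:
```python
from h import *
from scipy.optimize import least_squares
im,_=grab('top'); c0=np.array([244,168])
hsv=cv2.cvtColor(im,cv2.COLOR_BGR2HSV)
# ring-hole dots: dark minima near 125mm at z=.051
g=cv2.GaussianBlur(im,(3,3),0).max(2).astype(float)
def fitc(P,r=None):
    f=lambda x:np.hypot(P[:,0]-x[0],P[:,1]-x[1])-(x[2] if r is None else r)
    return least_squares(f,[*P.mean(0),.1],loss='soft_l1',f_scale=.002)
# radial profile: deck edge = strongest bright->dark drop
for z,lo,hi,name in((.062,.090,.110,'deck'),):
  c=onz('top',*c0,z)[:2]
  for it in range(3):
    P=[]
    for a in np.radians(np.arange(0,360,4)):
        rr=np.arange(lo,hi,.0005); q=np.array([proj('top',np.array([c[0]+r*np.cos(a),c[1]+r*np.sin(a),z])) for r in rr]).astype(np.float32)
        pr=cv2.remap(g.astype(np.float32),q[:,0],q[:,1],1).ravel(); i=np.argmin(np.gradient(cv2.GaussianBlur(pr[None],(9,1),0)[0]))
        P.append(c+rr[i]*np.array([np.cos(a),np.sin(a)]))
    s=fitc(np.array(P)); c=s.x[:2]
  print(name,s.x,np.median(abs(s.fun)))
# angular profile at 125mm, z=.051 for holes
z=.051;an=np.arange(0,360,.5);pts=np.array([proj('top',np.array([c[0]+.125*np.cos(a),c[1]+.125*np.sin(a),z])) for a in np.radians(an)]).astype(np.float32)
bl=255-g; H=[]
m=cv2.morphologyEx(bl.astype(np.uint8),cv2.MORPH_TOPHAT,np.ones((9,9)))
pr=cv2.remap(cv2.GaussianBlur(bl,(5,5),0).astype(np.float32),pts[:,0],pts[:,1],1).ravel()
pr=cv2.GaussianBlur(pr[None],(11,1),0)[0]
pk=[(an[i],round(float(pr[i]))) for i in range(len(an)) if pr[i]==np.roll(pr,20-i)[:41].max()]
print(pk)
for hd in(np.array([.4825,.0341]),np.array([.4848,.0379])):
    d=hd-c;print('head',np.hypot(*d),np.degrees(np.arctan2(d[1],d[0]))%360)
print('cam',ray('top',0,0)[0])
```

```text
Traceback (most recent call last):
  File "h.py", line 16, in proj
    c=bot.calibration(n);K=np.array(c['intrinsics']);V=np.array(c['view'])
ValueError: time passes only in moves, steps and waits
```

```bash
sed -i 's/bot.calibration(n)/cal(n)/; s/^from rig import bot/from rig import bot\nfrom functools import lru_cache\ncal=lru_cache(lambda n: bot.calibration(n))/' h.py
python3 - <<'E'
from h import *
from scipy.optimize import least_squares
im,_=grab('top')
g=cv2.GaussianBlur(im,(3,3),0).max(2).astype(np.float32)
def prof(c,z,r,a):
    q=np.array([proj('top',np.array([c[0]+x*np.cos(y),c[1]+x*np.sin(y),z])) for x,y in np.broadcast(r,a)]).astype(np.float32)
    return cv2.GaussianBlur(cv2.remap(g,q[:,0],q[:,1],1).ravel()[None],(9,1),0)[0]
c=onz('top',244,168,.062)[:2]; rr=np.arange(.09,.11,.0005)
for it in range(3):
    P=np.array([c+rr[np.argmin(np.gradient(prof(c,.062,rr,a)))]*np.array([np.cos(a),np.sin(a)]) for a in np.radians(np.arange(0,360,4))])
    f=lambda x:np.hypot(P[:,0]-x[0],P[:,1]-x[1])-x[2]
    s=least_squares(f,[*c,.1],loss='soft_l1',f_scale=.002);c=s.x[:2]
print('deck',s.x,np.median(abs(s.fun)))
an=np.arange(0,360,.5);pr=prof(c,.051,.125,np.radians(an))
print([(float(an[i]),int(pr[i])) for i in range(len(an)) if pr[i]==np.roll(pr,20-i)[:41].min()])
for hd in(np.array([.4825,.0341]),np.array([.4848,.0379])):
    d=hd-c;print('head',np.hypot(*d),np.degrees(np.arctan2(d[1],d[0]))%360)
E
```

```text
deck [0.60446274 0.05946783 0.09983964] 0.00036779104378321936
[(13.5, 29), (41.0, 86), (71.5, 88), (102.0, 90), (131.5, 90), (161.5, 93), (197.5, 38), (222.0, 88), (252.0, 77), (282.0, 77), (312.0, 81), (341.5, 86)]
head 0.12457301586088641 191.7497934451238
head 0.1215908803926933 190.21720699489245
```

Emit:
arm_command --grip -1 --rows '[{"tx": -15, "ty": -14.5}, {"tx": -45, "ty": -43.5}, {"tx": -74, "ty": -71}, {"tx": -103, "ty": -99}, {"tx": -132, "ty": -127}, {"tx": -161, "ty": -155}, {"tx": -190, "ty": -183}, {"tx": -219, "ty": -211}, {"tx": -248, "ty": -239}, {"tx": -277, "ty": -267}, {"tx": -306, "ty": -295}, {"tx": -330, "ty": -319}]'

```text
$.rows[0]: bad value
```

Emit:
arm_command --rows '[{"tx": -20, "ty": -20}, {"tx": -45, "ty": -43}, {"tx": -70, "ty": -68}, {"tx": -93, "ty": -90}, {"tx": -107, "ty": -103, "tz": 15}, {"tx": -111, "ty": -107, "tz": 35}, {"tx": -111, "ty": -107, "tz": 60}, {"tx": -111, "ty": -107, "tz": 85}, {"tx": -111, "ty": -107, "tz": 100}, {"tx": -111, "ty": -107, "tz": 105}, {"tx": -111, "ty": -107, "tz": 105}, {"tx": -111, "ty": -107, "tz": 105}]'

```text
$.rows[0]: bad value
```

Run:
```python
from h import *
t,_=grab('top');s,_=grab('scene')
st=bot.state();p=st['position'];print(p,st['ee_rot'],st['force'],st['gripper_width'])
for n in('top','scene'):print(n,proj(n,p),proj(n,np.array([.482,.034,.089])))
cv2.imwrite('pics/z2.png',np.hstack([cv2.resize(x,(400,400),interpolation=2) for x in(t[130:250,190:310],s[140:240,210:310])]))
```

```text
[0.21479772 0.58690375 0.2312554 ] [-7.62804669e-06  1.74511147e-01  9.84655198e-01 -3.69357735e-05] [-0.41296682 -0.33048672 -0.62598424] 1.0010687181376194
top [ 10.90920584 310.96202834] [252.73954141 207.33052687]
scene [551.09586349 208.29730095] [264.17740354 190.996394  ]
```

View pics/z2.png

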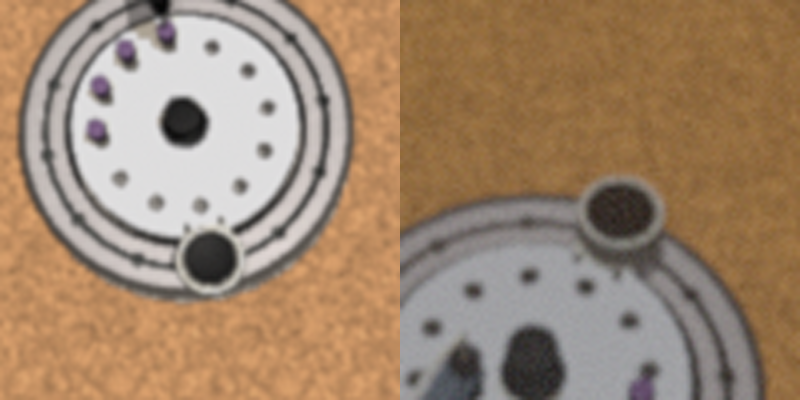

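The call was refused and the arm hasn't moved. I suspect each row needs all four keys.

Emit:
arm_command --grip -1 --rows '[{"tx": -15, "ty": -15, "tz": 0, "spin": 0}, {"tx": -44, "ty": -43, "tz": 0, "spin": 0}, {"tx": -73, "ty": -71, "tz": 0, "spin": 0}, {"tx": -102, "ty": -99, "tz": 0, "spin": 0}, {"tx": -131, "ty": -127, "tz": 0, "spin": 0}, {"tx": -160, "ty": -155, "tz": 0, "spin": 0}, {"tx": -189, "ty": -183, "tz": 0, "spin": 0}, {"tx": -218, "ty": -211, "tz": 0, "spin": 0}, {"tx": -247, "ty": -239, "tz": 0, "spin": 0}, {"tx": -276, "ty": -267, "tz": 0, "spin": 0}, {"tx": -305, "ty": -295, "tz": 0, "spin": 0}, {"tx": -330, "ty": -319, "tz": 0, "spin": 0}]'

```text
time: 1.5
position: [0.4158, 0.1717, 0.2318]
ee_rot: [0.001, 0.175, 0.985, 0.0]
force: [1.4, 0.2, 0.8]
gripper_width: -0.002
```

Emit:
arm_command --rows '[{"tx": -20, "ty": -20, "tz": 0, "spin": 0}, {"tx": -45, "ty": -43, "tz": 0, "spin": 0}, {"tx": -70, "ty": -68, "tz": 0, "spin": 0}, {"tx": -93, "ty": -90, "tz": 0, "spin": 0}, {"tx": -107, "ty": -104, "tz": 15, "spin": 0}, {"tx": -111, "ty": -108, "tz": 35, "spin": 0}, {"tx": -111, "ty": -108, "tz": 60, "spin": 0}, {"tx": -111, "ty": -108, "tz": 85, "spin": 0}, {"tx": -111, "ty": -108, "tz": 100, "spin": 0}, {"tx": -111, "ty": -108, "tz": 105, "spin": 0}, {"tx": -111, "ty": -108, "tz": 105, "spin": 0}, {"tx": -111, "ty": -108, "tz": 105, "spin": 0}]'

```text
time: 2.5
position: [0.4827, 0.0344, 0.1271]
ee_rot: [0.0, 0.174, 0.985, 0.0]
force: [0.2, 0.3, 0.2]
gripper_width: -0.0
```

Run:
```python
from h import *
t,_=grab('top');s,_=grab('scene')
st=bot.state();p=st['position'];print(p,st['ee_rot'],st['force'],st['gripper_width'])
for n in('top','scene'):print(n,proj(n,p),proj(n,np.array([.482,.034,.089])))
cv2.imwrite('pics/z3.png',np.hstack([cv2.resize(x,(400,400),interpolation=2) for x in(t[130:250,190:310],s[140:240,210:310])]))
```

```text
[0.48337707 0.0344017  0.12793078] [1.38786729e-03 1.74365410e-01 9.84680032e-01 1.07273133e-04] [-0.08041348  0.31626184 -0.13520583] 0.0004907921988362942
top [252.09793689 204.87304617] [252.73954141 207.33052687]
scene [264.61601241 182.69725011] [264.17740354 190.996394  ]
```

View pics/z3.png

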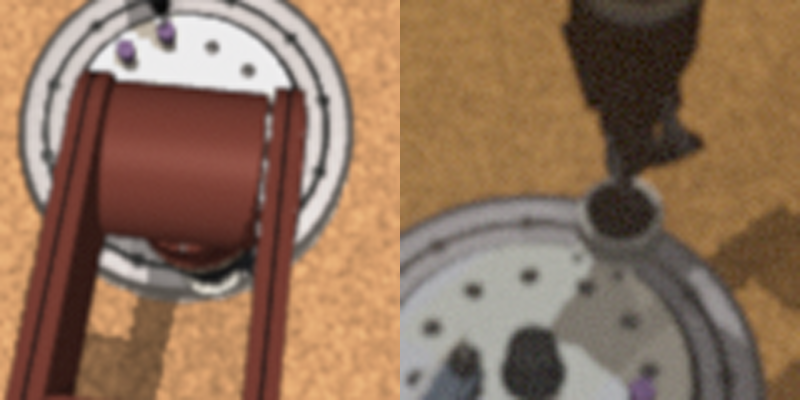

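The scene crop shows the shut fingertips over the head: tip at crop (615,180), full-frame about (264,185), as predicted. Next I press down in steps.

Emit:
arm_command --rows '[{"tx": 0, "ty": 0, "tz": 15, "spin": 0}, {"tx": 0, "ty": 0, "tz": 30, "spin": 0}, {"tx": 0, "ty": 0, "tz": 36, "spin": 0}, {"tx": 0, "ty": 0, "tz": 42, "spin": 0}, {"tx": 0, "ty": 0, "tz": 46, "spin": 0}, {"tx": 0, "ty": 0, "tz": 46, "spin": 0}, {"tx": 0, "ty": 0, "tz": 46, "spin": 0}]'

```text
time: 3.18
position: [0.4824, 0.0343, 0.0813]
ee_rot: [0.0, 0.174, 0.985, -0.0]
force: [-4.6, -0.4, 6.6]
gripper_width: 0.001
```

Emit:
arm_command --rows '[{"tx": 0, "ty": 0, "tz": 3, "spin": 0}, {"tx": 0, "ty": 0, "tz": 5, "spin": 0}, {"tx": 0, "ty": 0, "tz": 7, "spin": 0}, {"tx": 0, "ty": 0, "tz": 7, "spin": 0}, {"tx": 0, "ty": 0, "tz": 7, "spin": 0}]'

```text
time: 3.6
position: [0.4831, 0.0339, 0.0759]
ee_rot: [0.001, 0.174, 0.985, -0.0]
force: [-8.6, -1.7, 15.7]
gripper_width: -0.004
```

Plunger is at its stop (z 0.076, about 16 N). Now I follow the arc clockwise, half way first.

Emit:
arm_command --rows '[{"tx": 2.7, "ty": 4.7, "tz": 0, "spin": 0}, {"tx": 5.3, "ty": 9.5, "tz": 0, "spin": 0}, {"tx": 7.7, "ty": 14.4, "tz": 0, "spin": 0}, {"tx": 9.9, "ty": 19.4, "tz": 0, "spin": 0}, {"tx": 11.8, "ty": 24.5, "tz": 0, "spin": 0}, {"tx": 13.5, "ty": 29.7, "tz": 0, "spin": 0}, {"tx": 13.5, "ty": 29.7, "tz": 0, "spin": 0}, {"tx": 13.5, "ty": 29.7, "tz": 0, "spin": 0}]'

```text
time: 4.27
position: [0.4823, 0.0673, 0.076]
ee_rot: [0.003, 0.174, 0.985, 0.001]
force: [-1.2, 0.3, 8.9]
gripper_width: -0.004
```

Run:
```python
from h import *
s,_=grab('scene');st=bot.state();p=st['position'];print(p,st['force'])
for r in(191.75,176.75):
  a=np.radians(r);P=np.array([.6045+.125*np.cos(a),.0595+.125*np.sin(a),.086]);print(P,(proj('scene',P)-[200,150])*5)
cv2.imwrite('pics/z4.png',cv2.resize(s[150:270,200:310],None,fx=5,fy=5,interpolation=2))
```

```text
[0.48231348 0.06719192 0.07598626] [-1.44517532  0.75042196  8.92198429]
[0.48211932 0.03404478 0.086     ] [320.57820303 208.39933029]
[0.47970104 0.0665866  0.086     ] [372.06908455 237.53986819]
```

View pics/z4.png

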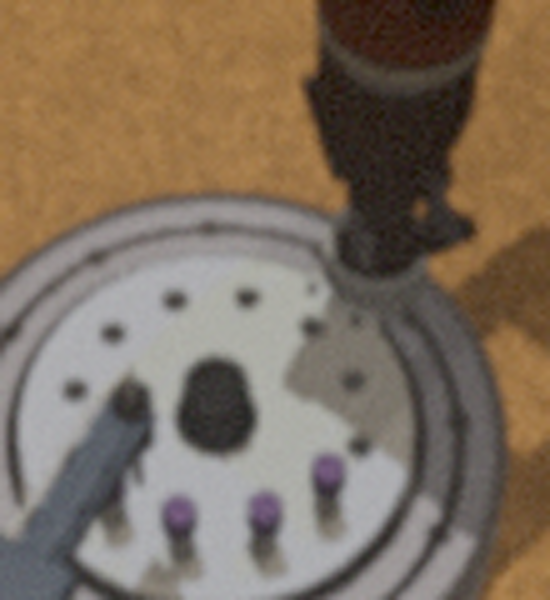

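The picture shows that the shroud has turned with the finger, now at crop (375,250), with the finger inside it and the tubes upright. I continue to the hole.

Emit:
arm_command --rows '[{"tx": 1.4, "ty": 5.3, "tz": 0.5, "spin": 0}, {"tx": 2.7, "ty": 10.6, "tz": 0.5, "spin": 0}, {"tx": 3.7, "ty": 15.9, "tz": 0.5, "spin": 0}, {"tx": 4.5, "ty": 21.3, "tz": 0.5, "spin": 0}, {"tx": 5.0, "ty": 26.7, "tz": 0.5, "spin": 0}, {"tx": 5.3, "ty": 32.2, "tz": 0.5, "spin": 0}, {"tx": 5.3, "ty": 32.2, "tz": 0.5, "spin": 0}, {"tx": 5.3, "ty": 32.2, "tz": 0.5, "spin": 0}, {"tx": 5.3, "ty": 32.2, "tz": 0.5, "spin": 0}]'

```text
time: 5.07
position: [0.4891, 0.0994, 0.076]
ee_rot: [0.003, 0.174, 0.985, 0.001]
force: [-0.3, 0.2, 9.2]
gripper_width: 0.002
```

Run:
```python
from h import *
s,d=grab('scene');st=bot.state();p=st['position'];print(p,st['force'])
a=np.radians(161.75);P=np.array([.6045+.125*np.cos(a),.0595+.125*np.sin(a),.086]);print(P,(proj('scene',P)-[200,150])*5)
# tube caps: cap top z=.108, compare the angles
hsv=cv2.cvtColor(s,cv2.COLOR_BGR2HSV);m=cv2.inRange(hsv,(125,50,50),(165,255,255));m[:, :215]=0;m[:,290:]=0;m[:220]=0;m[300:]=0
s0=cv2.imread('pics/s1.png');m0=cv2.inRange(cv2.cvtColor(s0,cv2.COLOR_BGR2HSV),(125,50,50),(165,255,255));m0[:,:215]=0;m0[:,290:]=0;m0[:220]=0;m0[300:]=0
for M in(m0,m):
  k,l,q,c=cv2.connectedComponentsWithStats(M)
  for i in range(1,k):
    if q[i,4]>8:
      W=onz('scene',*c[i],.102)[:2]-[.6045,.0595];print(c[i],q[i,4],np.hypot(*W),np.degrees(np.arctan2(W[1],W[0])))
cv2.imwrite('pics/z5.png',cv2.resize(s[150:270,200:310],None,fx=5,fy=5,interpolation=2))
```

```text
[0.48908322 0.09935391 0.07597662] [-0.10763479 -0.29301366  9.76777501]
[0.48578761 0.09864548 0.086     ] [414.41311593 277.433457  ]
[269.96428571 237.67857143] 28 0.07578133366681962 101.80069853084896
[259.25       248.83333333] 24 0.07624908804329239 71.81055489571327
[227.81818182 250.        ] 22 0.07481761103088057 13.42162170862055
[243.81481481 253.48148148] 27 0.07632072294318938 42.92686554400744
[227.85 249.7 ] 20 0.0741051224198399 13.196811011031977
[258.72727273 248.95454545] 22 0.07585926916873764 70.89839313519998
[243.92 253.44] 25 0.07623180215460361 43.11493842824694
```

View pics/z5.png

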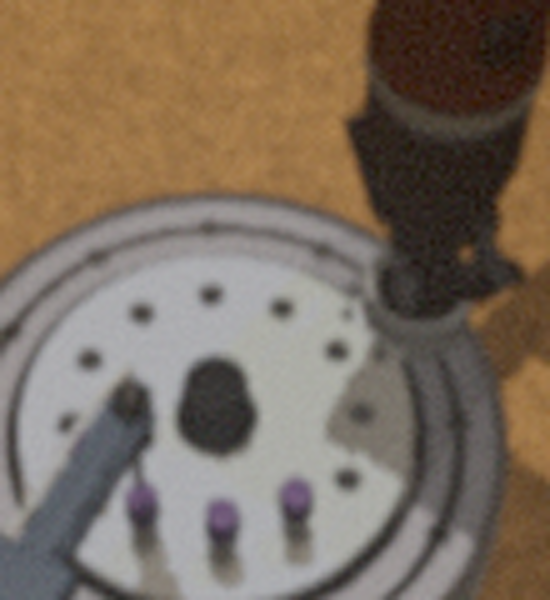

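The shroud is at crop (418,290) and three caps sit on the previous slot positions within about 1°, which is about 2 mm at the pin. I raise slowly so the pin springs out.

Emit:
arm_command --rows '[{"tx": 0, "ty": 0, "tz": -2, "spin": 0}, {"tx": 0, "ty": 0, "tz": -4, "spin": 0}, {"tx": 0, "ty": 0, "tz": -6, "spin": 0}, {"tx": 0, "ty": 0, "tz": -8, "spin": 0}, {"tx": 0, "ty": 0, "tz": -10, "spin": 0}, {"tx": 0, "ty": 0, "tz": -13, "spin": 0}, {"tx": 0, "ty": 0, "tz": -18, "spin": 0}, {"tx": 0, "ty": 0, "tz": -28, "spin": 0}, {"tx": 0, "ty": 0, "tz": -43, "spin": 0}, {"tx": 0, "ty": 0, "tz": -68, "spin": 0}, {"tx": 0, "ty": 0, "tz": -93, "spin": 0}, {"tx": 0, "ty": 0, "tz": -108, "spin": 0}]'

```text
time: 6.12
position: [0.4861, 0.0991, 0.1836]
ee_rot: [0.001, 0.174, 0.985, 0.0]
force: [0.9, 0.3, 0.5]
gripper_width: -0.005
```

Emit:
arm_command --rows '[{"tx": 10, "ty": 10, "tz": -10, "spin": 0}, {"tx": 35, "ty": 30, "tz": -20, "spin": 0}, {"tx": 60, "ty": 55, "tz": -20, "spin": 0}, {"tx": 85, "ty": 80, "tz": -20, "spin": 0}, {"tx": 110, "ty": 105, "tz": -20, "spin": 0}, {"tx": 135, "ty": 130, "tz": -20, "spin": 0}, {"tx": 160, "ty": 155, "tz": -20, "spin": 0}, {"tx": 185, "ty": 180, "tz": -20, "spin": 0}, {"tx": 210, "ty": 205, "tz": -20, "spin": 0}, {"tx": 230, "ty": 225, "tz": -20, "spin": 0}, {"tx": 240, "ty": 235, "tz": -20, "spin": 0}, {"tx": 240, "ty": 235, "tz": -20, "spin": 0}]'

```text
time: 7.12
position: [0.339, 0.4042, 0.2009]
ee_rot: [-0.001, 0.173, 0.985, -0.0]
force: [-0.8, -0.4, -0.8]
gripper_width: -0.004
```

Run:
```python
from h import *
t,dt=grab('top');s,ds=grab('scene');st=bot.state();print(st['position'],st['force'],st['time'])
a=np.radians(161.75);P=np.array([.6045+.125*np.cos(a),.0595+.125*np.sin(a),.089])
for n,im,d in(('top',t,dt),('scene',s,ds)):
    u,v=np.round(proj(n,P)).astype(int);print(n,u,v)
    g=im.max(2);m=np.zeros_like(g);w=np.s_[v-13:v+13,u-13:u+13];m[w]=(g[w]<75)*255
    k,l,q,c=cv2.connectedComponentsWithStats(m);i=1+np.argmax(q[1:,4])
    W=onz(n,*c[i],.089);e=W[:2]-[.6045,.0595];x,y=c[i].astype(int)
    zz=np.median([world(n,a,b,d[b,a])[2] for a in range(x-2,x+3) for b in range(y-2,y+3)])
    print(c[i],q[i].tolist(),np.hypot(*e),np.degrees(np.arctan2(e[1],e[0])),'depth z',zz)
cv2.imwrite('pics/z6.png',np.hstack([cv2.resize(x,(400,400),interpolation=2) for x in(t[110:230,185:305],s[170:290,180:300])]))
```

```text
[0.34053001 0.40195021 0.20067994] [-0.0306019  -0.39379625 -0.24229159] 7.2167
top 230 206
[230.04117647 205.68823529] [223, 199, 15, 15, 170] 0.12449819793963297 162.12781027658173 depth z 0.08827174191460918
scene 283 205
[283.41142857 206.08571429] [276, 200, 16, 13, 175] 0.12378306410428543 160.0541554297505 depth z 0.0864218093773026
```

View pics/z6.png

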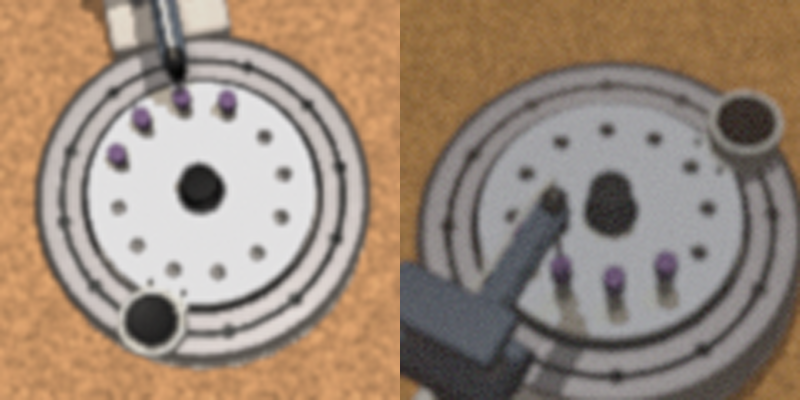

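The final picture shows the head one hole clockwise, at crop (152,320) in the top view, with tube_2 under the probe. It measures 29.6° and 30.2° of turn in the two views. Head depth reads 88 and 86 mm, against 87 and 85 at the start, so the plunger is fully out.

```bash
python3 -c "
from rig import bot
print(bot.finish_job())"
```

```text
the job is handed in; nothing more can be done
None
```

The next tube (tube_2) is now under the probe, with the carousel turned one hole clockwise and the plunger fully out again. I pressed the plunger to its stop with the shut fingertips (TCP height 76 mm). I then followed the 30° clockwise arc, raised slowly so the pin could spring out, and moved the arm clear.

**Turn:** the last pictures gave 29.6° from the top camera and 30.2° from the scene camera, against a target of 30°.

**Plunger:** the head measured 88 mm (top) and 86 mm (scene) above the bench. It read 87 and 85 mm before pressing, so it is back out.

**Tubes and forces:** the tubes stand upright in their wells. The largest vertical force I read at the wrist was about 16 N, and the arm ended free of contact. I handed the job in at about 7 s.

**What disagreed:**
- My first axis estimate, from the knob, gave a radius of 118 mm instead of 125. A circle fitted to the deck replaced it and gave 124.6 mm.
- The two cameras differ by about 2° on the head's absolute angle, both before and after. They agree on the change.
- My first move calls were refused because each row needed all four values.
- I did not measure the bystander objects again at the end. No move went near them.

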